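Index the specimen table to bring the conical bottle under the lens

ROBOT

A 6-joint arm with a two-finger parallel gripper is mounted at the origin on the work surface. World frame = base frame: x ahead of the robot, y to its left, z up, the work surface at z = 0. Lengths are in m, angles in rad, forces in N, time in s.
With the tool pointing down it reaches from about 0.25 to 0.775 m from the base axis. Payload 4 kg.
Tool frame: the origin (TCP) lies midway between the tips of the shut fingers; the grasp point (between the pads) lies grip_point_offset behind it (grip_point_offset is the distance from the TCP to the grasp point, in m); z points along the fingers, y is the line along which they close (so a half turn about z gives the same grasp; the last joint's range is limited). The gripper opens to 94 mm and grips with 3 to 60 N. Pads are 16 mm wide; open, the fingers measure 119 mm over their backs; the gripper's body (75 mm by 177 mm) begins 78 mm behind the grasp point.
Start: joints at [1.022, 0.087, 1.371, -0, 1.684, -0.103], TCP at [0.237, 0.496, 0.206] pointing down, gripper open.
Joint ranges: [-3.1, 3.1], [-0.76, 2.03], [0.27, 2.55], [-1.08, 4.22], [0.17, 2.65], [-2.57, 2.57]. Speed limits (rad/s): [2.79, 2.79, 3.14, 3.14, 3.14, 3.14].

INTERFACE

Orientations are given as [roll, pitch, yaw] about the fixed x, y, z axes, in that order (R = Rz(yaw) Ry(pitch) Rx(roll)).
In Python, from bench import * gives the robot as it stands. The module is installed in compiled form; this text tells all that it offers.
- The arm moves only by the tool apply_moves, never from a script. Its argument "commands" is a list of rows, each a list of 7 numbers: the turn, a rotation vector about the world's x, y, z in rad, then the shift along the world's x, y, z in m, then the opening in per cent of the stroke, from 0 (shut) to 100 (fully open). In form: [[ax, ay, az, x, y, z, jaw], ...]. A call has exactly 5 rows; each row is the pose to reach, as a shift and turn from the pose commanded when the call began; what a row does not reach only later rows make up. A row lasts 1/10 s, in which the tool goes at most 50 mm and 8.59 degrees, less where a joint would pass 70% of its speed; a pose out of reach is approached as far as the arm can. A call with a gripper value outside its range is refused whole. The fingers move at their own pace and stop on an object; the grip force is fixed at half the most. Time passes only in rows, so rows that repeat a pose let the fingers close, or fill a call up. It gives the time, the measured TCP pose, the force, the opening and the grip force at its end, in the units of the state.
- get_obs(): the state, without advancing time (a new reading comes with each control period).
- snapshot(name): name is "side" or "top"; returns a dict with "pixels" (420x560x3 uint8, red, green, blue), "vertical_fov" (degrees; the focal length in pixels is half the picture's height over the tangent of half this angle, whatever the lens; pixels are square), "cx", "cy" (the principal point, pixels), "rvec" (rotation vector, rad) and "tvec" (3), from world to camera coordinates, as OpenCV has them. Camera axes: x right, y down, z forward; pixel columns grow to the right and rows downward; lengths in m; the calibration is good to about 2 mm. A picture is of the moment at which its call begins. There is no depth.
- close_job(): hands the job in; it is judged then, once.
Trained networks look in the newest picture that a camera, given by its name, has taken for a name from the list of things; names that differ only in an ending like _2 or _b are one class to them, and where a whole thing is asked for, a point or a joint stands for the part that bears it (a point fixed in the world has none). Each returns a list of dicts, best first, with "score" (0 to 1); they miss things now and then, are a little off and sometimes report something else, mostly with a low value. They report only what shows in the picture. A call takes as long as a camera call.
- masks_of(camera, query): "mask" (420x560 bool, what is visible of it) and "extent" ([left, top, right, bottom] in pixels, round what is visible of it).
- place_of(camera, query): "pixel" ([column, row] in pixels: a listed point, or the origin of a listed thing).
The state is a dict: "time": time; "joint_positions": joint angles; "qvel": joint speeds; "joint_torque": joint torques, N m; "tool_pos": TCP position; "ee_rot": TCP orientation; "wrist_force": force on the tool from outside, world axes, zero at the start; "wrist_torque": the same for the moment, N m; "width": finger opening in m; "finger_force": force on a finger pad.
Only numpy, scipy, OpenCV 4.12 (cv2) and the standard library are available. Lean on these libraries where they do the work, as an engineer would, in place of code of your own. Each camera call takes 0.05 s, during which the arm holds its last target. There are 200 camera calls.

TASK

The conical bottle waits one position to the side of the viewing lens: unlock the indexing table with the wing knob (left-hand thread, so it loosens clockwise and tightens anticlockwise), turn the table by one position with its upright handles so that the conical bottle clicks home under the lens, then lock the table fully again. The three specimen containers must stay standing in their places on the table; do not bump the viewing head, and leave the other things round the table where they are.

Things in the scene. Friction and masses are not known exactly. Their poses are not given: they have to be found in the camera images.
- stage: black steel breadboard 360 x 400 x 15 mm (x, y, z of its own frame) that carries the indexing table, fixed to the bench; origin at the centre of its underside, on the vertical axis of the turntable, z up. In its frame: viewing head at +y, lock knob at -y, robot roughly at -x.
- table_axis (a point): centre of the turntable's top face, on its vertical axis, 57 mm above the bench. The turntable is an aluminium disc 184 mm in diameter (lugs reach 105 mm from the axis) with six pockets 60 mm from the axis at 30, 90, 150, 210, 270, 330 degrees and six upright handles 78 mm from it at 0, 60 .. 300 degrees (anticlockwise from the stage's +x when the joint reads 0)
- turntable (a joint): angle of the turntable in rad, anticlockwise from above positive, about 0 at the start; a detent holds it at 0 and at +-1.047 (one position either way) and pulls it into the nearest of these with at most 0.25 N m; stops at +-1.4. It cannot turn while the lock bolt is in a rim notch (knob below about 0.95), and the bolt enters only when the table sits in a detent
- lock_knob (a joint): angle of the lock knob in rad: 0 locked (bolt in the rim notch, hard stop), growing clockwise seen from above up to 1.35 (bolt drawn, hard stop); friction about 0.1 N m, it stays where it is left
- knob_grip (a point): grip point of the lock knob: on its vertical axis, 86 mm above the bench, 158 mm from the turntable's axis. The grip is a black bar 66 mm long, 14 mm thick, from z = 67 to 101 mm; at joint 0 it lies along the stage's x axis; it stands on a 26 mm radius disc over a block 60 x 75 mm with top at z = 59 mm. The point's x axis runs along the bar and turns with it
- lens (a point): centre of the underside of the viewing lens, 150 mm above the bench and 60 mm from the turntable's axis at 90 degrees in the stage frame
- head: fixed viewing head (same frame as stage): steel column of 14 mm radius at stage x = 0, y = 152 mm up to z = 290 mm, arm at z = 249 to 275 mm, black tube of 21 mm radius over the lens from z = 150 to 280 mm
- cone_bottle: conical amber glass flask-shaped bottle, foot 42 mm in diameter, narrowing to a neck of 17 mm, 68 mm tall, standing loose in a pocket of the turntable next to the lens, on one side or the other (30 or 150 degrees); origin at the centre of its foot, 57 mm above the bench when standing in its pocket
- round_jar: straight round amber glass jar with white cap, 41 mm diameter, 62 mm tall, loose in the pocket on the other side of the lens; origin at the centre of its foot
- square_jar: square amber glass jar 31 x 31 mm with round white cap, 62 mm tall, loose in the pocket under the lens at the start; origin at the centre of its foot
- tall_bottle: bystander: tall white plastic bottle, radius 30 mm, 190 mm tall, on the breadboard close to the turntable (or in the squat jar's place); origin at the centre of its foot
- squat_jar: bystander: low white jar, radius 31 mm, 85 mm tall, on the breadboard close to the turntable; origin at the centre of its foot
- slide_box: bystander: flat slide box 87 x 52 x 33 mm on the breadboard; origin at the centre of its underside
- dish: bystander: closed clear dish, 90 mm diameter, 18 mm high, on the breadboard; origin at the centre of its underside
- tip_rack: bystander: grey pipette-tip rack 110 x 80 x 51 mm on the breadboard; origin at the centre of its underside
- driver: bystander: black-handled screwdriver lying on the breadboard beside the knob block, 140 mm long, 26 mm thick; origin under its middle
- handle0 (a point): an upright steel index handle on the turntable, 14 mm diameter, 68 mm tall; the point is the centre of its top, 125 mm above the bench and 78 mm from the turntable's axis; at 0 degrees in the stage frame when the table's joint reads 0
- handle1 (a point): an upright steel index handle on the turntable, 14 mm diameter, 68 mm tall; the point is the centre of its top, 125 mm above the bench and 78 mm from the turntable's axis; at 60 degrees in the stage frame when the table's joint reads 0
- handle2 (a point): an upright steel index handle on the turntable, 14 mm diameter, 68 mm tall; the point is the centre of its top, 125 mm above the bench and 78 mm from the turntable's axis; at 120 degrees in the stage frame when the table's joint reads 0
- handle3 (a point): an upright steel index handle on the turntable, 14 mm diameter, 68 mm tall; the point is the centre of its top, 125 mm above the bench and 78 mm from the turntable's axis; at 180 degrees in the stage frame when the table's joint reads 0
- handle4 (a point): an upright steel index handle on the turntable, 14 mm diameter, 68 mm tall; the point is the centre of its top, 125 mm above the bench and 78 mm from the turntable's axis; at 240 degrees in the stage frame when the table's joint reads 0
- handle5 (a point): an upright steel index handle on the turntable, 14 mm diameter, 68 mm tall; the point is the centre of its top, 125 mm above the bench and 78 mm from the turntable's axis; at 300 degrees in the stage frame when the table's joint reads 0

How it is judged:
By the outcome, as a careful person would: the job done as asked, in the order asked, and still so for the second after the job is handed in, with the robot touching nothing.
It also fails if it takes over 58 s, if anything falls off the work surface, if the arm or the gripper's body presses on something with over 40 N, if the wrist force passes 120 N, or if a joint passes its speed limit or range.

## Working session

There is one attempt and no reset: what is moved stays moved. The work goes in short steps, Python scripts to look and compute and a tool call to move; the robot and the scene stay as the last step left them, time stands still between calls to the robot, and variables do not carry over. Pictures are saved under pics/ and viewed, at most 10 in all, crops included, and the job is handed in when it is done.

Besides the shell and the picture viewer there is one more tool, called by a JSON object that holds its "api" and its "payload". apply_moves: Moves the arm, as the interface text tells. Its arguments: {"type":"object","properties":{"commands":{"type":"array"}},"required":["commands"]}

```bash
mkdir -p pics; cat > h.py <<'E'
from bench import *
import numpy as np, cv2
def cam(name,save=None):
    s=snapshot(name); 
    if save: cv2.imwrite(save,cv2.cvtColor(s["pixels"],cv2.COLOR_RGB2BGR))
    f=210/np.tan(np.radians(s["vertical_fov"])/2)
    K=np.array([[f,0,s["cx"]],[0,f,s["cy"]],[0,0,1]]); R=cv2.Rodrigues(np.array(s["rvec"],float))[0]; t=np.array(s["tvec"],float)
    return K,R,t
def toz(c,px,z):
    K,R,t=c; d=R.T@np.linalg.inv(K)@np.array([px[0],px[1],1.]); o=-R.T@t
    return o+d*(z-o[2])/d[2]
def proj(c,p):
    K,R,t=c; q=K@(R@np.array(p,float)+t); return q[:2]/q[2]
E
python3 - <<'E'
from h import *
o=get_obs(); print({k:np.round(v,3) for k,v in o.items()})
Z=dict(table_axis=.057,knob_grip=.086,lens=.150,cone_bottle=.057,round_jar=.057,square_jar=.057,tall_bottle=.015,squat_jar=.015,slide_box=.015,dish=.015,tip_rack=.015,driver=.015,**{f"handle{i}":.125 for i in range(6)})
for n in("top","side"):
    c=cam(n,f"pics/{n}0.png"); print(n,"cam at",(-c[1].T@c[2]).round(3))
    for k,z in Z.items():
        r=place_of(n,k)
        print(k,[(np.round(q["pixel"]).astype(int).tolist(),round(q["score"],2),toz(c,q["pixel"],z)[:2].round(3).tolist()) for q in r[:2]])
E
```

```text
{'time': np.float64(0.0), 'joint_positions': array([ 1.022,  0.088,  1.372,  0.   ,  1.684, -0.103]), 'qvel': array([ 0.   , -0.001, -0.   , -0.001, -0.002,  0.001]), 'joint_torque': array([-1.0000e-03, -3.4018e+01, -3.0242e+01,  7.2000e-02,  3.3000e-02,
       -0.0000e+00]), 'tool_pos': array([0.237, 0.496, 0.204]), 'ee_rot': array([-3.139, -0.   ,  2.696]), 'wrist_force': array([ 0.15 ,  0.318, -1.177]), 'wrist_torque': array([ 0.004,  0.031, -0.037]), 'finger_force': np.float64(0.0), 'width': np.float64(0.094)}
top cam at [0.449 0.001 0.903]
table_axis [([337, 233], 0.94, [0.536, -0.086])]
knob_grip [([418, 205], 0.83, [0.583, -0.234])]
lens [([315, 265], 0.47, [0.474, -0.038])]
cone_bottle [([335, 265], 0.93, [0.477, -0.08])]
round_jar [([312, 212], 0.71, [0.577, -0.04]), ([391, 156], 0.16, [0.685, -0.196])]
square_jar [([310, 245], 0.48, [0.516, -0.033])]
tall_bottle [([349, 161], 0.62, [0.688, -0.12])]
squat_jar [([394, 286], 0.94, [0.435, -0.198])]
slide_box [([392, 154], 0.95, [0.7, -0.209])]
dish [([260, 202], 0.96, [0.607, 0.062])]
tip_rack [([288, 321], 0.88, [0.373, 0.011
[... 1041 characters left out ...]
98, 154], 0.96, [0.701, -0.203])]
dish [([252, 250], 0.66, [0.607, 0.072])]
tip_rack [([368, 298], 0.71, [0.368, 0.013]), ([347, 147], 0.17, [0.622, -0.299])]
driver [([393, 180], 0.55, [0.48, -0.276])]
handle0 [([359, 165], 0.78, [0.524, -0.169]), ([369, 198], 0.66, [0.463, -0.109])]
handle1 [([359, 165], 0.78, [0.524, -0.169]), ([369, 198], 0.66, [0.463, -0.109])]
handle2 [([359, 165], 0.78, [0.524, -0.169]), ([369, 198], 0.66, [0.463, -0.109])]
handle3 [([359, 165], 0.78, [0.524, -0.169]), ([369, 198], 0.66, [0.463, -0.109])]
handle4 [([359, 165], 0.78, [0.524, -0.169]), ([369, 198], 0.66, [0.463, -0.109])]
handle5 [([359, 165], 0.78, [0.524, -0.169]), ([369, 198], 0.66, [0.463, -0.109])]
```

View pics/top0.png

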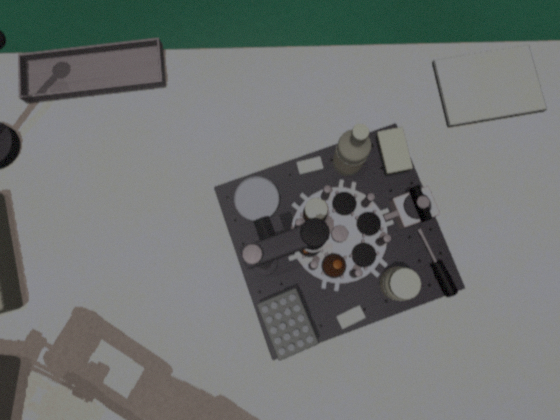

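View pics/side0.png

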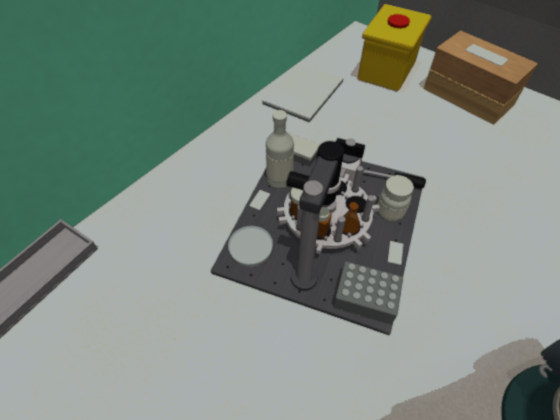

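The top view shows the conical bottle at (334,265), on the stage's 150° side, so the table must turn clockwise (joint to -1.047). The knob is at (420,203) and the head tube at (314,233). The side view agrees with this. Next I'll fit the stage pose from all the detections.

```bash
cat >> h.py <<'E'
def stagefit(names=("top","side"),verbose=True,joint=0.):
    from scipy.optimize import least_squares
    M={"table_axis":(0,0,.057),"knob_grip":(0,-.158,.086),"lens":(0,.06,.15)}
    obs=[];hs=[]
    for n in names:
        c=cam(n)
        for k,m in M.items():
            r=place_of(n,k)
            if r and r[0]["score"]>.5: obs.append((c,r[0]["pixel"],m,n+k))
        hs+=[(c,q["pixel"],n) for q in place_of(n,"handle0") if q["score"]>.3]
    def W(x,m):
        a=x[2]; return np.array([x[0]+m[0]*np.cos(a)-m[1]*np.sin(a),x[1]+m[0]*np.sin(a)+m[1]*np.cos(a),m[2]])
    def res(x,o=None):
        e=[proj(c,W(x,m))-p for c,p,m,_ in obs]
        for c,p,_ in hs:
            d=[proj(c,W(x,(.078*np.cos(a),.078*np.sin(a),.125)))-p for a in joint+np.arange(6)*np.pi/3]
            e.append(min(d,key=np.linalg.norm))
        return np.array(e)
    s=least_squares(lambda x:res(x).ravel(),[.537,-.088,.33],loss="soft_l1",x_scale=[.01,.01,.05])
    if verbose:
        print(s.x.round(4)); e=res(s.x).round(1)
        for l,ee in zip([o[3] for o in obs]+["h"+h[2] for h in hs],e): print(l,ee)
    return s.x,W
E
python3 - <<'E'
from h import *
import bench; print(getattr(bench,"grip_point_offset",None))
x,W=stagefit()
for n,m in dict(knob=(0,-.158,.086),h4=(-.039,-.0675,.125),h3=(-.078,0,.125)).items(): print(n,W(x,m).round(4))
print(np.degrees(x[2]))
E
```

```text
0.0188
[ 0.5347 -0.0883  0.341 ]
toptable_axis [ 0.8 -0.9]
topknob_grip [ 0.4 -0.7]
sidetable_axis [-0.6  0.5]
sideknob_grip [ 4.9 -1.8]
sidelens [ 74.1 -48.4]
htop [-0.3 -1.6]
htop [2.8 1.6]
htop [-2.6  3. ]
htop [-1.6 -2. ]
htop [-2.   0.6]
htop [-0.   1.5]
hside [-0.2  1.4]
hside [0.4 0.1]
hside [0.1 3.4]
hside [-0.  -1.6]
hside [ -8.1 -10.8]
knob [ 0.5876 -0.2372  0.086 ]
h4 [ 0.5205 -0.1649  0.125 ]
h3 [ 0.4612 -0.1143  0.125 ]
19.535667520793204
```

{"api": "apply_moves", "payload": {"commands": [[0, 0, 0.08, 0.009, -0.047, 0.005, 100], [0, 0, 0.16, 0.018, -0.094, 0.01, 100], [0, 0, 0.24, 0.027, -0.141, 0.015, 100], [0, 0, 0.32, 0.036, -0.188, 0.018, 100], [0, 0, 0.4, 0.045, -0.235, 0.02, 100]]}}

```text
time: 2.9
tool_pos: [0.2821, 0.2596, 0.2259]
ee_rot: [3.141, 0.001, 3.1]
wrist_force: [1.2, -0.0, 0.3]
width: 0.0938
finger_force: 0.0
```

{"api": "apply_moves", "payload": {"commands": [[0, 0, 0.08, 0.009, -0.045, 0, 80], [0, 0, 0.16, 0.018, -0.09, 0, 70], [0, 0, 0.24, 0.027, -0.135, 0, 60], [0, 0, 0.32, 0.036, -0.18, 0, 60], [0, 0, 0.39, 0.045, -0.225, 0, 60]]}}

```text
time: 3.4
tool_pos: [0.3271, 0.0346, 0.2259]
ee_rot: [-3.141, 0.002, -2.794]
wrist_force: [-0.7, -0.2, 1.0]
width: 0.0585
finger_force: 0.0
```

{"api": "apply_moves", "payload": {"commands": [[0, 0, 0, 0.018, -0.046, 0, 60], [0, 0, 0, 0.036, -0.092, 0, 60], [0, 0, 0, 0.055, -0.138, 0, 60], [0, 0, 0, 0.075, -0.184, 0, 60], [0, 0, 0, 0.1, -0.225, 0, 60]]}}

```text
time: 3.9
tool_pos: [0.4273, -0.1913, 0.2258]
ee_rot: [-3.141, 0.001, -2.799]
wrist_force: [0.5, 1.2, 1.4]
width: 0.0561
finger_force: 0.0
```

{"api": "apply_moves", "payload": {"commands": [[0, 0, 0, 0.04, -0.016, 0, 60], [0, 0, 0, 0.085, -0.032, 0, 60], [0, 0, 0, 0.13, -0.047, 0, 60], [0, 0, 0, 0.161, -0.047, -0.02, 60], [0, 0, 0, 0.161, -0.047, -0.05, 60]]}}

```text
time: 4.4
tool_pos: [0.5923, -0.2365, 0.1752]
ee_rot: [-3.139, 0.003, -2.796]
wrist_force: [-0.1, -0.8, -1.0]
width: 0.0563
finger_force: 0.0
```

```bash
python3 - <<'E'
from h import *
o=get_obs();print(o["tool_pos"].round(4),o["ee_rot"].round(3),o["joint_positions"].round(2))
c=cam("top"); s=snapshot("top")["pixels"]
cv2.imwrite("pics/t1.png",cv2.cvtColor(cv2.resize(s[130:290,300:500],None,fx=4,fy=3.75,interpolation=cv2.INTER_CUBIC)*2,cv2.COLOR_RGB2BGR))
c2=cam("side"); s2=snapshot("side")["pixels"]
cv2.imwrite("pics/s1.png",cv2.cvtColor(cv2.resize(s2[60:260,240:480],None,fx=3.3,fy=3,interpolation=cv2.INTER_CUBIC),cv2.COLOR_RGB2BGR))
for n,cc in(("top",c),("side",c2)):
  print(n,[(np.round(q["pixel"],1),round(q["score"],2),toz(cc,q["pixel"],.086).round(4)) for q in place_of(n,"knob_grip")[:2]], proj(cc,o["tool_pos"]).round(1))
E
```

```text
[ 0.5923 -0.2365  0.1752] [-3.139e+00  3.000e-03 -2.796e+00] [-0.47  0.29  1.2   0.    1.65 -2.39]
top [(array([421. , 204.4]), 0.42, array([ 0.5834, -0.2397,  0.086 ]))] [434.  190.1]
side [(array([301.5, 152.4]), 0.64, array([ 0.6575, -0.1555,  0.086 ])), (array([342.5, 146.1]), 0.57, array([ 0.5987, -0.2294,  0.086 ]))] [352.4 114.2]
```

View pics/s1.png

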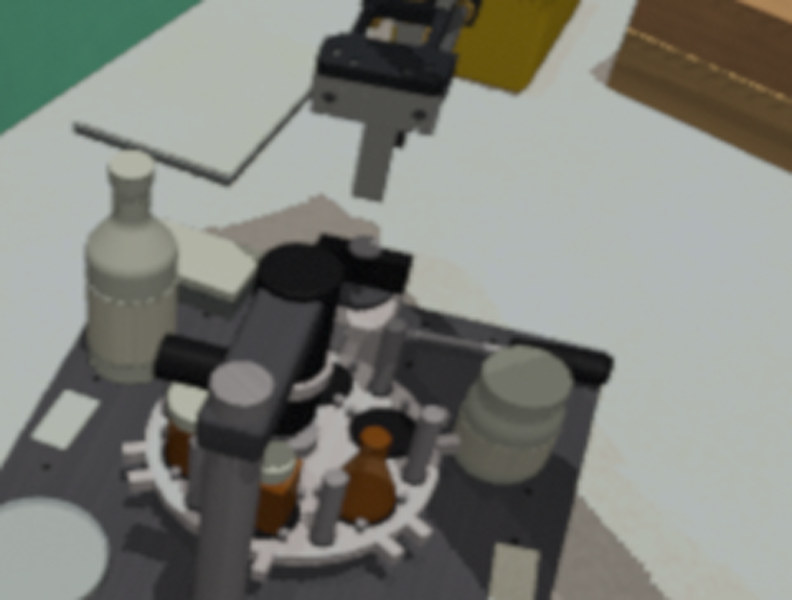

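The side crop shows the knob bar from (320,245) to (410,270), with the open fingers above and behind it. That agrees with the fit to about 3 mm, so I'll descend and grip.

{"api": "apply_moves", "payload": {"commands": [[0, 0, 0, -0.005, 0, -0.02, 60], [0, 0, 0, -0.005, 0, -0.045, 60], [0, 0, 0, -0.005, 0, -0.07, 60], [0, 0, 0, -0.005, 0, -0.09, 60], [0, 0, 0, -0.005, 0, -0.1, 60]]}}

```text
time: 5.2
tool_pos: [0.5828, -0.2358, 0.076]
ee_rot: [-3.141, 0.001, -2.798]
wrist_force: [-0.1, 1.0, -0.2]
width: 0.0568
finger_force: 0.0
```

{"api": "apply_moves", "payload": {"commands": [[0, 0, 0, 0, 0, 0, 40], [0, 0, 0, 0, 0, 0, 20], [0, 0, 0, 0, 0, 0, 8], [0, 0, 0, 0, 0, 0, 5], [0, 0, 0, 0, 0, 0, 5]]}}

```text
time: 5.7
tool_pos: [0.5837, -0.236, 0.0765]
ee_rot: [-3.14, 0.001, -2.797]
wrist_force: [-0.2, -0.5, 0.5]
width: 0.0201
finger_force: 0.0
```

{"api": "apply_moves", "payload": {"commands": [[0, 0, 0, 0.003, 0, 0, 5], [0, 0, 0, 0.003, 0, 0, 5], [0, 0, 0, 0.003, 0, 0, 5], [0, 0, 0, 0.003, 0, 0, 5], [0, 0, 0, 0.003, 0, 0, 5]]}}

```text
time: 6.2
tool_pos: [0.5851, -0.2369, 0.0762]
ee_rot: [-3.141, -0.003, -2.799]
wrist_force: [-4.3, -2.1, 3.0]
width: 0.0137
finger_force: 29.9
```

{"api": "apply_moves", "payload": {"commands": [[0, 0, -0.1, 0, 0, 0, 5], [0, 0, -0.2, 0, 0, 0, 5], [0, 0, -0.3, 0, 0, 0, 5], [0, 0, -0.4, 0, 0, 0, 5], [0, 0, -0.5, 0, 0, 0, 5]]}}

```text
time: 6.7
tool_pos: [0.585, -0.2363, 0.0762]
ee_rot: [-3.14, -0.002, 2.982]
wrist_force: [-4.7, -1.4, 4.2]
width: 0.0136
finger_force: 30.0
```

{"api": "apply_moves", "payload": {"commands": [[0, 0, -0.1, 0, 0, 0, 5], [0, 0, -0.2, 0, 0, 0, 5], [0, 0, -0.3, 0, 0, 0, 5], [0, 0, -0.4, 0, 0, 0, 5], [0, 0, -0.5, 0, 0, 0, 5]]}}

```text
time: 7.2
tool_pos: [0.5853, -0.2357, 0.0762]
ee_rot: [-3.14, -0.002, 2.482]
wrist_force: [-4.2, 0.9, 3.4]
width: 0.0142
finger_force: 30.0
```

{"api": "apply_moves", "payload": {"commands": [[0, 0, -0.08, 0, 0, 0, 5], [0, 0, -0.16, 0, 0, 0, 5], [0, 0, -0.24, 0, 0, 0, 5], [0, 0, -0.32, 0, 0, 0, 5], [0, 0, -0.36, 0, 0, 0, 5]]}}

```text
time: 7.7
tool_pos: [0.5856, -0.2354, 0.0762]
ee_rot: [-3.141, -0.001, 2.124]
wrist_force: [-3.8, 1.3, 3.6]
width: 0.0136
finger_force: 30.0
```

```bash
python3 - <<'E'
from h import *
o=get_obs();print({k:np.round(v,3) for k,v in o.items()})
E
```

```text
{'time': np.float64(7.7), 'joint_positions': array([-0.472,  0.323,  1.351, -0.   ,  1.469, -1.025]), 'qvel': array([ 0.   ,  0.   , -0.001,  0.004, -0.001,  0.375]), 'joint_torque': array([  0.258, -40.364, -28.779,   0.354,  -1.055,  -0.091]), 'tool_pos': array([ 0.586, -0.235,  0.076]), 'ee_rot': array([-3.141e+00, -1.000e-03,  2.124e+00]), 'wrist_force': array([-3.807,  1.254,  3.556]), 'wrist_torque': array([0.087, 0.655, 0.091]), 'finger_force': np.float64(29.958), 'width': np.float64(0.014)}
```

{"api": "apply_moves", "payload": {"commands": [[0, 0, -0.02, 0, 0, 0, 5], [0, 0, -0.04, 0, 0, 0, 5], [0, 0, -0.05, 0, 0, 0, 5], [0, 0, -0.05, 0, 0, 0, 5], [0, 0, -0.05, 0, 0, 0, 5]]}}

```text
time: 8.2
tool_pos: [0.5857, -0.2356, 0.0762]
ee_rot: [-3.141, -0.0, 2.077]
wrist_force: [-4.4, 1.3, 5.9]
width: 0.0139
finger_force: 30.6
```

```bash
python3 - <<'E'
from h import *
o=get_obs();print(o["ee_rot"],o["wrist_torque"],o["tool_pos"])
E
```

```text
[-3.14076455e+00 -3.63508600e-04  2.07716071e+00] [0.13643202 0.90583214 0.61017315] [ 0.58574673 -0.23562816  0.07620506]
```

The torque rose to 0.6 N m, so the knob is at its open stop. I'll release it and lift.

{"api": "apply_moves", "payload": {"commands": [[0, 0, 0.03, 0, 0, 0, 20], [0, 0, 0.03, 0, 0, 0, 50], [0, 0, 0.03, 0, 0, 0, 50], [0, 0, 0.03, 0, 0, 0, 50], [0, 0, 0.03, 0, 0, 0.01, 50]]}}

```text
time: 8.7
tool_pos: [0.5852, -0.2352, 0.0838]
ee_rot: [-3.14, -0.003, 2.105]
wrist_force: [-0.5, -0.3, -0.6]
width: 0.0455
finger_force: 0.0
```

{"api": "apply_moves", "payload": {"commands": [[0, 0, 0, 0, 0, 0.03, 50], [0, 0, 0, 0, 0, 0.06, 50], [0, 0, 0, 0, 0, 0.09, 50], [0, 0, -0.1, -0.01, 0.01, 0.11, 50], [0, 0, -0.2, -0.03, 0.03, 0.11, 50]]}}

```text
time: 9.2
tool_pos: [0.5584, -0.2073, 0.2005]
ee_rot: [3.135, 0.007, 1.9]
wrist_force: [0.6, 0.0, 1.0]
width: 0.0467
finger_force: 0.0
```

```bash
python3 - <<'E'
from h import *
o=get_obs();print(o["ee_rot"],o["tool_pos"],o["width"])
x=np.array([.5347,-.0883,.341])
knob=np.array([.5857,-.2357])
v=x[:2]-knob; print("yaw from knob-axis",np.arctan2(v[1],v[0])-np.pi/2,np.hypot(*v))
x2,W=stagefit()
print([W(x2,(.078*np.cos(a),.078*np.sin(a),.125)).round(4) for a in np.radians([240,220,200,180])])
E
```

```text
[3.13496621 0.00652376 1.90030059] [ 0.55840654 -0.20727985  0.20053051] 0.04674239487957478
yaw from knob-axis 0.3331044865998378 0.155973587507629
[ 0.5356 -0.0887  0.3245]
toptable_axis [ 1.9 -3. ]
topknob_grip [1.7 0.9]
sidetable_axis [1.  1.1]
sidelens [ 0.9 -2.6]
htop [-0.5 -2.6]
htop [-0.2 -3.4]
htop [0.9 0.7]
htop [-0.3  1.1]
htop [-1.   0.9]
htop [-2.5  0.6]
hside [-2.6 -0.2]
hside [-0.2  3. ]
hside [-0.5 -2. ]
[array([ 0.5201, -0.1651,  0.125 ]), array([ 0.4949, -0.1552,  0.125 ]), array([ 0.4746, -0.1373,  0.125 ]), array([ 0.4616, -0.1135,  0.125 ])]
```

{"api": "apply_moves", "payload": {"commands": [[0, 0, -0.12, -0.01, 0.01, 0, 50], [0, 0, -0.24, -0.02, 0.02, 0, 50], [0, 0, -0.36, -0.03, 0.032, 0, 50], [0, 0, -0.48, -0.038, 0.043, 0, 50], [0, 0, -0.518, -0.038, 0.043, 0, 50]]}}

```text
time: 10.2
tool_pos: [0.5177, -0.1618, 0.1956]
ee_rot: [-3.141, -0.0, 1.386]
wrist_force: [-0.4, -0.2, -0.2]
width: 0.0469
finger_force: 0.0
```

```bash
python3 - <<'E'
from h import *
o=get_obs();print(o["ee_rot"],o["tool_pos"],o["width"])
c=cam("side"); s2=snapshot("side")["pixels"]
cv2.imwrite("pics/s2.png",cv2.cvtColor(cv2.resize(s2[60:260,240:480],None,fx=3.3,fy=3,interpolation=cv2.INTER_CUBIC),cv2.COLOR_RGB2BGR))
E
```

```text
[-3.14137703e+00 -4.65195389e-04  1.38590936e+00] [ 0.51767898 -0.16183864  0.19560253] 0.046929798796864146
```

View pics/s2.png

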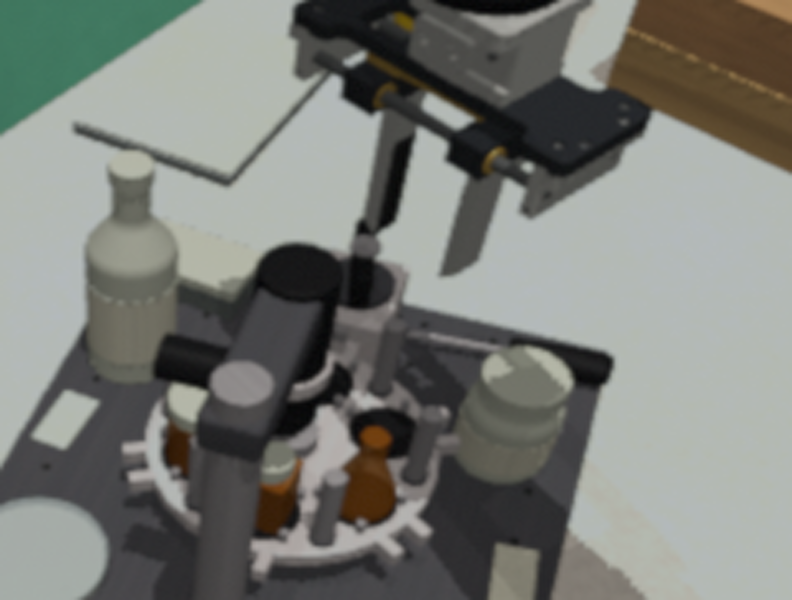

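The knob bar now points about along stage y, so the bolt is drawn, and the fingers straddle handle 4, whose top is at crop (395,325). Now I'll descend and cage it loosely.

{"api": "apply_moves", "payload": {"commands": [[0, 0, 0, 0.003, -0.003, -0.025, 50], [0, 0, 0, 0.003, -0.003, -0.05, 50], [0, 0, 0, 0.003, -0.003, -0.075, 50], [0, 0, 0, 0.003, -0.003, -0.099, 50], [0, 0, 0, 0.003, -0.003, -0.099, 40]]}}

```text
time: 10.8
tool_pos: [0.5186, -0.165, 0.092]
ee_rot: [-3.133, -0.002, 1.388]
wrist_force: [-1.6, -0.4, -0.2]
width: 0.0421
finger_force: 0.0
```

{"api": "apply_moves", "payload": {"commands": [[0, 0, 0, 0, 0, 0, 30], [0, 0, 0, 0, 0, 0, 25], [0, 0, 0, 0, 0, 0, 25], [0, 0, 0, 0, 0, 0, 25], [0, 0, 0, 0, 0, 0, 25]]}}

```text
time: 11.3
tool_pos: [0.5216, -0.1659, 0.0974]
ee_rot: [3.14, 0.0, 1.388]
wrist_force: [0.5, 0.3, 0.2]
width: 0.0233
finger_force: 0.0
```

```bash
python3 - <<'E'
from h import *
o=get_obs();print(o["ee_rot"],o["tool_pos"],o["width"],o["wrist_force"])
a0=np.radians(259.2);C=np.array([.535,-.088])
P0=C+.078*np.array([np.cos(a0),np.sin(a0)]); print(P0)
for d in range(0,73,4):
    a=a0-np.radians(d);P=C+.078*np.array([np.cos(a),np.sin(a)]);print(d,round(np.radians(d),3),(P-P0).round(4))
E
```

```text
[3.14002817e+00 3.20422008e-04 1.38789637e+00] [ 0.52158031 -0.16589382  0.09737614] 0.023324390046026895 [0.45845682 0.3388161  0.22866976]
[ 0.52038426 -0.16461841]
0 0.0 [0. 0.]
4 0.07 [-0.0053  0.0012]
8 0.14 [-0.0105  0.0028]
12 0.209 [-0.0156  0.0047]
16 0.279 [-0.0206  0.007 ]
20 0.349 [-0.0253  0.0096]
24 0.419 [-0.0299  0.0126]
28 0.489 [-0.0343  0.0158]
32 0.559 [-0.0384  0.0194]
36 0.628 [-0.0422  0.0232]
40 0.698 [-0.0458  0.0273]
44 0.768 [-0.0491  0.0317]
48 0.838 [-0.0521  0.0362]
52 0.908 [-0.0548  0.041 ]
56 0.977 [-0.0571  0.0459]
60 1.047 [-0.059  0.051]
64 1.117 [-0.0607  0.0562]
68 1.187 [-0.0619  0.0615]
72 1.257 [-0.0628  0.0668]
```

{"api": "apply_moves", "payload": {"commands": [[0, 0, -0.035, -0.003, 0.001, 0, 25], [0, 0, -0.07, -0.006, 0.002, 0, 25], [0, 0, -0.122, -0.01, 0.0033, 0, 25], [0, 0, -0.192, -0.0154, 0.0052, 0, 25], [0, 0, -0.262, -0.0204, 0.0074, 0, 25]]}}

```text
time: 11.8
tool_pos: [0.5019, -0.1587, 0.0969]
ee_rot: [3.138, -0.0, 1.123]
wrist_force: [3.5, -0.6, -2.7]
width: 0.0232
finger_force: 1.8
```

```bash
python3 - <<'E'
from h import *
o=get_obs();print(o["ee_rot"],o["tool_pos"],o["width"],o["wrist_force"])
c=cam("top")
print([toz(c,q["pixel"],.125)[:2].round(4) for q in place_of("top","handle4")])
C=np.array([.535,-.088]);a0=np.radians(259.2)
f=lambda d:C+.078*np.array([np.cos(a0-np.radians(d)),np.sin(a0-np.radians(d))])
for d in (19,23,27,31,35): print(d,(f(d)-f(15)).round(4),round(np.radians(d-15),3))
for d in (39,43,47,51,55): print(d,(f(d)-f(35)).round(4))
for d in (58,60,62,64,66): print(d,(f(d)-f(55)).round(4))
E
```

```text
[ 3.13800989e+00 -4.71855461e-04  1.12292025e+00] [ 0.50187646 -0.158721    0.09689297] 0.023242010834177092 [ 3.54388037 -0.57973161 -2.6686013 ]
[array([ 0.5824, -0.1489]), array([ 0.4855, -0.0298]), array([ 0.5628, -0.0154]), array([ 0.6045, -0.0741]), array([ 0.4646, -0.1012]), array([ 0.5008, -0.1635]), array([ 0.6675, -0.1873])]
19 [-0.0048  0.0025] 0.07
23 [-0.0094  0.0054] 0.14
27 [-0.0139  0.0086] 0.209
31 [-0.018   0.0121] 0.279
35 [-0.022   0.0158] 0.349
39 [-0.0037  0.004 ]
43 [-0.007   0.0083]
47 [-0.0101  0.0128]
51 [-0.0128  0.0175]
55 [-0.0152  0.0224]
58 [-0.0016  0.0038]
60 [-0.0025  0.0063]
62 [-0.0034  0.0089]
64 [-0.0041  0.0115]
66 [-0.0048  0.0142]
```

{"api": "apply_moves", "payload": {"commands": [[0, 0, -0.07, -0.0048, 0.0025, 0, 25], [0, 0, -0.14, -0.0094, 0.0054, 0, 25], [0, 0, -0.209, -0.0139, 0.0086, 0, 25], [0, 0, -0.279, -0.018, 0.0121, 0, 25], [0, 0, -0.349, -0.022, 0.0158, 0, 25]]}}

```text
time: 12.4
tool_pos: [0.4793, -0.1428, 0.097]
ee_rot: [3.14, -0.0, 0.775]
wrist_force: [0.8, -0.2, 0.4]
width: 0.0236
finger_force: 0.4
```

{"api": "apply_moves", "payload": {"commands": [[0, 0, -0.07, -0.0037, 0.004, 0, 25], [0, 0, -0.14, -0.007, 0.0083, 0, 25], [0, 0, -0.209, -0.0101, 0.0128, 0, 25], [0, 0, -0.279, -0.0128, 0.0175, 0, 25], [0, 0, -0.349, -0.0152, 0.0224, 0, 25]]}}

```text
time: 12.9
tool_pos: [0.4632, -0.1198, 0.0967]
ee_rot: [-3.141, 0.001, 0.427]
wrist_force: [-0.8, 0.3, 0.7]
width: 0.0235
finger_force: 0.0
```

{"api": "apply_moves", "payload": {"commands": [[0, 0, -0.03, -0.0008, 0.0019, 0, 25], [0, 0, -0.06, -0.0016, 0.0038, 0, 25], [0, 0, -0.087, -0.0025, 0.0063, 0, 25], [0, 0, -0.087, -0.0025, 0.0063, 0, 25], [0, 0, -0.087, -0.0025, 0.0063, 0, 25]]}}

```text
time: 13.4
tool_pos: [0.4611, -0.1139, 0.0967]
ee_rot: [3.141, 0.0, 0.342]
wrist_force: [0.5, 0.5, 0.3]
width: 0.0234
finger_force: 0.0
```

```bash
python3 - <<'E'
from h import *
o=get_obs();print(o["ee_rot"],o["tool_pos"],o["width"],o["wrist_force"],o["finger_force"])
C=np.array([.535,-.088])
for n in("top","side"):
  c=cam(n,f"pics/{n}3.png")
  for q in place_of(n,"handle4"):
    p=toz(c,q["pixel"],.125)[:2]-C; print(n,np.hypot(*p).round(3),((np.degrees(np.arctan2(p[1],p[0]))-19.2)%60).round(1))
  for k in("cone_bottle","round_jar","square_jar"):
    for q in place_of(n,k)[:1]: 
      p=toz(c,q["pixel"],.057)[:2]-C; print(k,round(q["score"],2),np.hypot(*p).round(3),((np.degrees(np.arctan2(p[1],p[0]))-19.2)%360).round(1))
s2=cv2.imread("pics/side3.png"); cv2.imwrite("pics/s3.png",cv2.resize(s2[60:260,240:480],None,fx=3.3,fy=3,interpolation=cv2.INTER_CUBIC))
E
```

```text
[3.14141837e+00 9.84352826e-05 3.42291111e-01] [ 0.46109361 -0.11389002  0.09665145] 0.023387796970013214 [0.47686158 0.52206742 0.27087711] 0.0
top 0.069 56.6
top 0.079 1.4
top 0.07 59.5
top 0.073 58.3
cone_bottle 0.53 0.055 92.0
round_jar 0.83 0.058 338.7
square_jar 0.7 0.06 33.1
side 0.074 0.8
side 0.076 59.7
side 0.071 3.4
side 0.078 1.0
side 0.08 0.8
cone_bottle 0.85 0.063 92.6
round_jar 0.69 0.02 310.9
square_jar 0.57 0.054 32.0
```

View pics/s3.png

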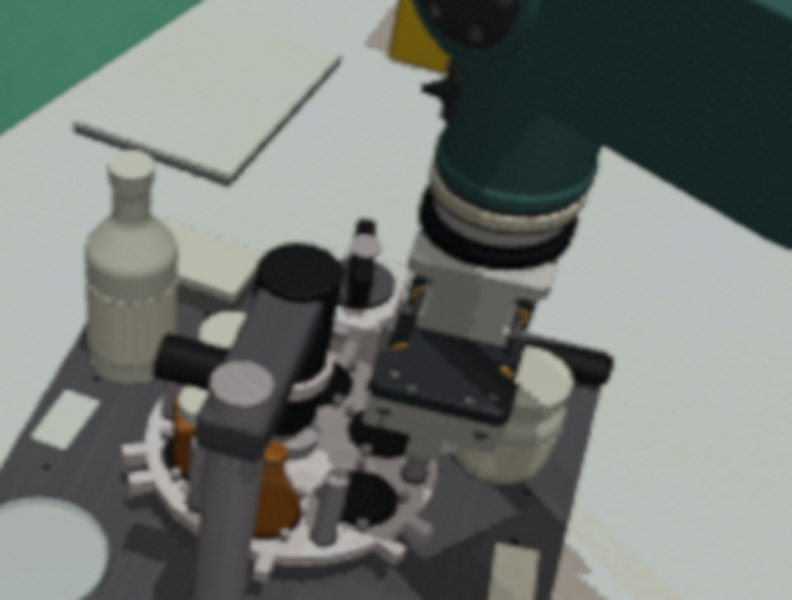

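The conical bottle stands under the lens at (275,490), and the handles are back on the 60° grid. I'll open the fingers, lift clear and go back to the knob.

{"api": "apply_moves", "payload": {"commands": [[0, 0, 0, 0, 0, 0, 40], [0, 0, 0, 0, 0, 0, 45], [0, 0, 0, 0, 0, 0.03, 45], [0, 0, 0, 0, 0, 0.065, 45], [0, 0, 0, 0, 0, 0.1, 45]]}}

```text
time: 14.4
tool_pos: [0.4606, -0.1137, 0.1972]
ee_rot: [-3.141, 0.001, 0.341]
wrist_force: [-0.1, -0.3, 0.1]
width: 0.0426
finger_force: 0.0
```

```bash
python3 - <<'E'
from h import *
o=get_obs();print(o["ee_rot"],o["tool_pos"],o["width"],o["wrist_force"])
C=np.array([.535,-.088]);b=[]
for n in("top","side","top","side"):
  c=cam(n)
  for q in place_of(n,"handle4"):
    p=toz(c,q["pixel"],.125)[:2]-C
    if .066<np.hypot(*p)<.09: b.append(((np.degrees(np.arctan2(p[1],p[0]))-19.2+30)%60-30).round(1))
print(b,np.median(b))
E
```

```text
[-3.14093547e+00  9.43032507e-04  3.40857955e-01] [ 0.46064605 -0.11368612  0.19724684] 0.042619224358116096 [-0.06027927 -0.29183105  0.0962969 ]
[np.float64(-1.4), np.float64(3.6), np.float64(-0.8), np.float64(-1.2), np.float64(4.0), np.float64(-2.6), np.float64(3.8), np.float64(2.6), np.float64(-0.7), np.float64(-0.2), np.float64(-5.3), np.float64(-0.5), np.float64(2.2), np.float64(0.5), np.float64(2.7), np.float64(-1.8), np.float64(0.8), np.float64(3.3)] 0.15
```

{"api": "apply_moves", "payload": {"commands": [[0, 0, 0.13, 0.005, -0.02, 0, 50], [0, 0, 0.26, 0.015, -0.045, 0, 50], [0, 0, 0.39, 0.03, -0.07, 0, 50], [0, 0, 0.52, 0.05, -0.09, 0, 50], [0, 0, 0.65, 0.07, -0.105, 0, 50]]}}

```text
time: 15.3
tool_pos: [0.5309, -0.22, 0.1947]
ee_rot: [-3.139, 0.0, 0.995]
wrist_force: [-0.3, -0.4, 1.6]
width: 0.047
finger_force: 0.0
```

{"api": "apply_moves", "payload": {"commands": [[0, 0, 0.13, 0.015, -0.007, 0, 50], [0, 0, 0.26, 0.03, -0.012, 0, 50], [0, 0, 0.39, 0.045, -0.015, 0, 50], [0, 0, 0.52, 0.055, -0.017, 0, 50], [0, 0, 0.65, 0.055, -0.017, 0, 50]]}}

```text
time: 15.8
tool_pos: [0.5864, -0.2357, 0.1939]
ee_rot: [-3.139, -0.002, 1.646]
wrist_force: [-0.9, 0.3, -0.1]
width: 0.0469
finger_force: 0.0
```

{"api": "apply_moves", "payload": {"commands": [[0, 0, 0.13, 0, 0, 0, 50], [0, 0, 0.26, 0, 0, 0, 50], [0, 0, 0.39, 0, 0, 0, 50], [0, 0, 0.45, 0, 0, 0, 50], [0, 0, 0.45, 0, 0, 0, 50]]}}

```text
time: 16.3
tool_pos: [0.5855, -0.2356, 0.1947]
ee_rot: [-3.14, -0.002, 2.091]
wrist_force: [1.1, 0.3, 0.3]
width: 0.0471
finger_force: 0.0
```

{"api": "apply_moves", "payload": {"commands": [[0, 0, 0, 0, 0, -0.035, 50], [0, 0, 0, 0, 0, -0.07, 50], [0, 0, 0, 0, 0, -0.1, 50], [0, 0, 0, 0, 0, -0.118, 50], [0, 0, 0, 0, 0, -0.118, 50]]}}

```text
time: 16.8
tool_pos: [0.5832, -0.2344, 0.0733]
ee_rot: [-3.136, -0.008, 2.09]
wrist_force: [0.2, 0.4, -0.3]
width: 0.047
finger_force: 0.0
```

{"api": "apply_moves", "payload": {"commands": [[0, 0, 0, 0, 0, 0, 20], [0, 0, 0, 0, 0, 0, 5], [0, 0, 0, 0, 0, 0, 5], [0, 0, 0, 0, 0, 0, 5], [0, 0, 0, 0, 0, 0, 5]]}}

```text
time: 17.3
tool_pos: [0.5862, -0.2364, 0.0798]
ee_rot: [-3.142, 0.002, 2.091]
wrist_force: [-1.7, -0.9, 2.2]
width: 0.0137
finger_force: 30.0
```

{"api": "apply_moves", "payload": {"commands": [[0, 0, 0, 0, 0, 0, 5], [0, 0, 0.03, 0, 0, 0, 5], [0, 0, 0.11, 0, 0, 0, 5], [0, 0, 0.2, 0, 0, 0, 5], [0, 0, 0.3, 0, 0, 0, 5]]}}

```text
time: 17.8
tool_pos: [0.5862, -0.2365, 0.0798]
ee_rot: [-3.141, 0.002, 2.394]
wrist_force: [-2.0, -0.8, 4.7]
width: 0.0138
finger_force: 30.0
```

{"api": "apply_moves", "payload": {"commands": [[0, 0, 0.1, 0, 0, 0, 5], [0, 0, 0.2, 0, 0, 0, 5], [0, 0, 0.3, 0, 0, 0, 5], [0, 0, 0.4, 0, 0, 0, 5], [0, 0, 0.5, 0, 0, 0, 5]]}}

```text
time: 18.3
tool_pos: [0.5861, -0.2365, 0.0798]
ee_rot: [-3.141, 0.001, 2.894]
wrist_force: [-1.6, -0.2, 4.7]
width: 0.0135
finger_force: 30.0
```

{"api": "apply_moves", "payload": {"commands": [[0, 0, 0.1, 0, 0, 0, 5], [0, 0, 0.2, 0, 0, 0, 5], [0, 0, 0.3, 0, 0, 0, 5], [0, 0, 0.4, 0, 0, 0, 5], [0, 0, 0.5, 0, 0, 0, 5]]}}

```text
time: 18.8
tool_pos: [0.5861, -0.2365, 0.0797]
ee_rot: [-3.14, 0.0, -2.889]
wrist_force: [-2.3, 0.6, 3.7]
width: 0.0139
finger_force: 30.0
```

{"api": "apply_moves", "payload": {"commands": [[0, 0, 0.05, 0, 0, 0, 5], [0, 0, 0.1, 0, 0, 0, 5], [0, 0, 0.13, 0, 0, 0, 5], [0, 0, 0.13, 0, 0, 0, 5], [0, 0, 0.13, 0, 0, 0, 5]]}}

```text
time: 19.3
tool_pos: [0.5863, -0.2365, 0.0798]
ee_rot: [-3.14, 0.001, -2.764]
wrist_force: [-1.4, -0.9, 5.7]
width: 0.0138
finger_force: 31.1
```

```bash
python3 - <<'E'
from h import *
o=get_obs();print(o["ee_rot"],o["tool_pos"],o["wrist_torque"],o["joint_positions"])
E
```

```text
[-3.14014267e+00  7.63190195e-04 -2.76447508e+00] [ 0.58630249 -0.23648249  0.07975441] [-0.11310668  0.38477337 -0.66846711] [-4.72822384e-01  3.20233658e-01  1.34705730e+00 -3.85543062e-04
  1.47270869e+00 -2.42069828e+00]
```

The hard stop in the locked direction is confirmed by -0.67 N m of torque. I'll release without turning back.

{"api": "apply_moves", "payload": {"commands": [[0, 0, 0, 0, 0, 0, 20], [0, 0, 0, 0, 0, 0, 45], [0, 0, 0, 0, 0, 0, 45], [0, 0, 0, 0, 0, 0, 45], [0, 0, 0, 0, 0, 0.01, 45]]}}

```text
time: 19.8
tool_pos: [0.5849, -0.2351, 0.0865]
ee_rot: [3.138, -0.003, -2.762]
wrist_force: [-1.2, -0.2, -1.2]
width: 0.0421
finger_force: 0.0
```

{"api": "apply_moves", "payload": {"commands": [[0, 0, 0, 0, 0, 0.03, 45], [0, 0, 0, 0, 0, 0.065, 45], [0, 0, 0, 0, 0, 0.1, 45], [0, 0, 0, 0, 0, 0.14, 45], [0, 0, 0, 0, -0.03, 0.16, 45]]}}

```text
time: 20.3
tool_pos: [0.5877, -0.2636, 0.2551]
ee_rot: [-3.136, 0.006, -2.758]
wrist_force: [-0.1, 0.3, -0.1]
width: 0.0426
finger_force: 0.0
```

{"api": "apply_moves", "payload": {"commands": [[0, 0, 0, -0.03, -0.03, 0, 45], [0, 0, 0, -0.07, -0.05, 0, 45], [0, 0, 0, -0.11, -0.06, 0, 45], [0, 0, 0, -0.15, -0.07, 0, 45], [0, 0, 0, -0.15, -0.07, 0, 45]]}}

```text
time: 20.8
tool_pos: [0.459, -0.3049, 0.249]
ee_rot: [-3.126, -0.019, -2.825]
wrist_force: [0.4, 0.1, 0.3]
width: 0.0424
finger_force: 0.0
```

```bash
python3 - <<'E'
from h import *
print(get_obs()["tool_pos"])
for n in("top","side"):
  cam(n,f"pics/{n}4.png")
a=cv2.imread("pics/top4.png")[110:310,230:470];b=cv2.imread("pics/side4.png")[60:260,240:440]
cv2.imwrite("pics/f4.png",np.hstack([cv2.resize(a,(440,500)),cv2.resize(b,(360,500))]))
E
```

```text
[ 0.45899711 -0.30486273  0.24901943]
```

View pics/f4.png

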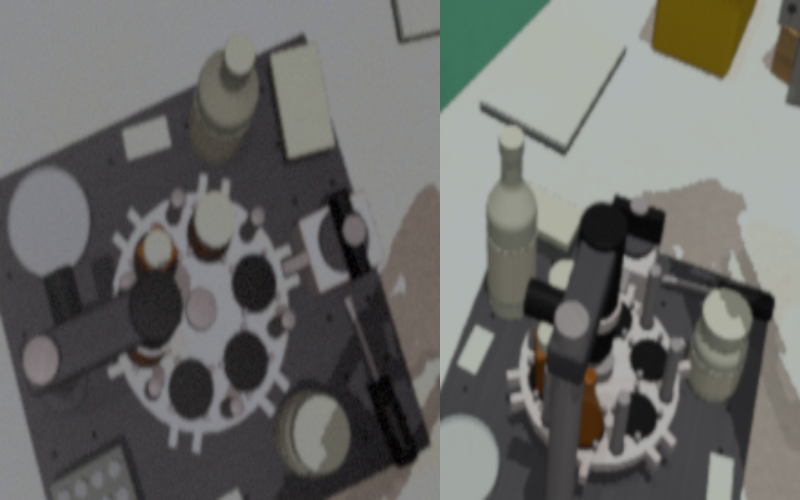

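The picture shows the cone bottle under the lens, crop (150,350) from the top and (590,410) from the side. The knob bar is back along stage x, the bolt is in the notch, the containers are standing and the bystanders have not moved.

```bash
python3 -c "
from bench import *
print(close_job())"
```

```text
the job is handed in; nothing more can be done
None
```

I unlocked the table, turned it one position clockwise so the conical bottle sits under the lens, locked it again at the knob's hard stop, and handed the job in at about 21 s; no verdict came back.

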